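# Lock the cassette-tray stack onto the shaker with the hold-down rod

## Task

Take the long hold-down rod from its rack and thread it straight down through the pierced bosses of the three stacked cassette trays into the keyhole of the shaker platform, feeling for each hole because the trays are stacked staggered, not in line, and never forcing it: keep any push on the shaker light. When the collar sits fully home on the top tray, turn the wing clockwise (seen from above) against its stop to lock the rod, let go, and leave the stack upright, the short rod in the rack and everything else on the bench where it was.

Things in the scene. Friction and masses are not known exactly. Their poses are not given: they have to be found in the camera images.
- rod: Long steel hold-down rod, 0.2 kg, hanging upright in a rack hole. Origin: on its axis, underside of its collar; z up. Collar 30 mm diameter, 5 mm thick, round stem 12 mm to z 15, then the wing grip. Below: shaft 16 mm diameter whose end is rounded down to a flat face of 13 mm at z -76.5 mm, then neck and key. A half turn about z looks the same; no reading while held.
- rod_grip (a point): Centre of the long rod's black wing grip, 28 mm above the collar's underside: 12 mm thick (rod's x), 44 mm long (rod's y), 26 mm high, smooth. Hold it firmly (80 N or more): a side load at the foot, 120 mm lower, swings the rod in a slack grip.
- rod_tip (a point): Lower end of the long rod, on its axis, 95 mm below the collar's underside. T-key here under a neck 7 mm in diameter: 6 mm thick (rod's x), 16 mm wide (rod's y) from 5 to 11 mm above this point, narrowing to 15 mm at its rounded end.
- short_rod: Short hold-down rod for two-tray stacks, in the rack's other hole: same make, but its wing is only 30 mm long and it reaches 71 mm below its collar. Origin under its collar, z up. Its wing, too, ends 41 mm above the collar. Leave it in the rack.
- rack: Fixed plastic rod stand: foot 90 x 200 mm, 8 mm thick, open sides, top plate 60 x 190 mm, its top 108 mm high, with two square 21 mm holes at y +45 and -45 mm. Origin: centre of its underside. The rods hang by their collars on the top plate, wings roughly along the rack's y; the long rod must rise 95 mm to come clear.
- shaker: Fixed low orbital shaker, switched off, 250 (x) x 230 (y) mm, platform top 70 mm high. Origin: centre of its underside. It carries the three trays. Its bearings are delicate: total force on it, with the trays' weight of about 6 N, must stay under 40 N.
- keyhole (a point): Centre of the keyhole, at the platform's top face, z up, turned like the shaker. From the top: round hole 19 mm diameter, 6 mm deep; then a 4 mm plate with a slot 9 mm wide (x) and 19 mm long (y); then 18 mm of free space. The key passes when the rod's y lies along this y (either way round) within 15 degrees. Collar home: rod origin 72 mm above this point.
- keyslot (a point): Centre of the slot plate's underside, 10 mm under the keyhole point, axes as there. With the collar home the key has 2 mm of play below it and turns clockwise (from above) to a fixed stop at about 75 degrees; counter-clockwise it is blocked after some 30. Turned over 25 degrees it cannot lift out.
- tray_top: Top one of three identical flat-bottomed steel trays, 170 (x) x 150 (y) x 24 mm, 0.2 kg each, with two dividers, holding cassettes. Origin: centre of its underside, z up. Loose, they slide under 1 to 5 N. This one lies up to 7.5 mm in x and y off the keyhole (shaker's axes). The lower two are not measured, their holes hidden: one lies 5 to 8.5 mm to +y, the other to -y, each up to 6 mm in x.
- boss (a point): Top of the top tray's centre boss, on the axis of its 19 mm through hole, 24 mm above that tray's underside. Boss 52 x 52 mm, as high as the rim; the bosses touch, so the holes begin 72, 48 and 24 mm above the platform. A rod tip less than about 3 mm off a hole slides in and shifts the tray under 5 to 10 N; farther off it lands on the boss.
- wash_bottle: Clear plastic bottle, 64 mm diameter, 170 mm high, standing towards the back. Origin under its centre. A bystander.
- jar: White specimen jar, 52 mm diameter, 62 mm high, near the shaker's far side. Origin under its centre. A bystander.
- moulds: Four stacked steel base moulds, 37 x 26 x 25 mm, beside the rack on its far side. Origin under its centre. A bystander.
- slide_box: Blue-grey slide box, 85 x 100 x 32 mm, at the back. Origin under its centre. A bystander.
- beaker: Glass beaker, 66 mm diameter, 85 mm high, at the back. Origin under its centre. A bystander.
- timer: White bench timer, 50 x 50 x 14 mm, between rack and shaker. Origin under its centre. A bystander.
- forceps: Steel forceps, 120 mm long, lying in front of the robot, to its right. Origin near its middle. A bystander.

How it is judged (in metres and radians):
On the way, in this order (a step that is already met when the one before it is completed fails the run):
1. the long rod is lifted out of the rack, its tip above the rack's top (height (world z) of rod_tip above 0.11 m), for 0.1 s.
2. its tip is in the top tray's hole (z of rod_tip in the frame of tray_top below 0.018 m and horizontal distance between rod_tip and tray_top below 0.012 m and angle between rod's own z axis and vertical below 0.1 rad), for 0.05 s.
3. the rod is seated through all trays, key through the slot, not yet turned (z of rod in the frame of keyhole between 0.0685 and 0.0755 m and horizontal distance between rod and keyhole below 0.005 m and angle between rod's own z axis and vertical below 0.06 rad and angle between the y axis of rod and the y axis of keyhole, either way round below 0.45 rad), for 0.1 s.
At the end, for the whole second after the job is handed in: Long rod upright (3.4 deg), within 5 mm of the keyhole, collar home on the stack (68.5 to 75.5 mm above the platform), turned over 52 deg from the slot; top tray level, underside at 45 to 50.5 mm, within 8 mm of the keyhole; all at rest; short rod still upright in the rack (z of rod in the frame of keyhole between 0.0685 and 0.0755 m and horizontal distance between rod and keyhole below 0.005 m and angle between each of rod, tray_top's own z axis and vertical below 0.06 rad and z of tray_top in the frame of keyhole between 0.045 and 0.0505 m and horizontal distance between tray_top and keyhole below 0.008 m and angle between the y axis of rod and the y axis of keyhole, either way round above 0.9 rad and linear speed of each of rod, tray_top below 0.02 m/s and distance between short_rod and rack below 0.125 m and angle between short_rod's own z axis and vertical below 0.12 rad); the robot touches nothing.
It fails at once if more than 40 N on the shaker (tray weight included): the rod was forced (contact force between shaker and anything else above 40 N).
It fails at once if the top tray is forced: more than 30 N between rod and top tray (contact force between rod and tray_top above 30 N).
It fails at once if the stack is knocked out of place: top tray more than 35 mm off the keyhole or tipped (horizontal distance between tray_top and keyhole above 0.035 m or angle between tray_top's own z axis and vertical above 0.25 rad).
It fails at once if the short rod is taken out (distance of short_rod from where it was at the start of the episode above 0.03 m).
It fails at once if a bystander is moved more than 25 mm (distance of any of wash_bottle, jar, moulds, slide_box, beaker, timer, forceps from where it was at the start of the episode above 0.025 m).
It also fails if it takes over 64 s, if anything falls off the work surface, if the arm or the gripper's body presses on something with over 40 N, if the wrist force passes 120 N, or if a joint passes its speed limit or range.

## Robot

A 7-joint arm with a two-finger parallel gripper is mounted at the origin on the work surface. World frame = base frame: x ahead of the robot, y to its left, z up, the work surface at z = 0. Lengths are in mm, angles in rad, forces in N, time in s.
With the tool pointing down it reaches from about 400 to 900 mm from the base axis. Payload 5.5 kg.
Tool frame: the origin (TCP) lies midway between the tips of the shut fingers; the grasp point (between the pads) lies manip.tcp_to_grasp behind it (manip.tcp_to_grasp is the distance from the TCP to the grasp point, in mm); z points along the fingers, y is the direction in which the jaws open and shut (so a half turn about z gives the same grasp; the last joint's range is limited). The gripper opens to 92 mm and grips with 3 to 60 N. Pads are 19 mm wide; open, the fingers measure 130 mm over their backs; the gripper's body (75 mm by 190 mm) begins 47 mm behind the grasp point.
Start: joints at [-1.072, 0.501, -0.427, 1.55, 0.221, 1.138, -0.21], TCP at [151.815, 632.022, 226.729] pointing down, gripper open.
Joint ranges: [-2.88, 2.88], [-0.31, 2.03], [-1.54, 1.56], [0.2, 2.42], [-1.41, 4.55], [0.19, 2.02], [-2.57, 2.57]. Speed limits (rad/s): [2.57, 2.57, 3.14, 3.14, 3.14, 3.14, 3.14].

## Interface

Orientations are given as a unit quaternion [w, x, y, z].
In Python, from station import manip gives the robot as it stands.
- The arm moves only by the tool drive_tool, never from a script. Its argument "deltas" is a list of rows, each an object with "grip": the closure, from 0 (fully open) to 1 (shut); "dp": the shift along the tool's x, y, z each as a share of 0.5 m, from -1 to 1, a list of three; "delta_rot": the turn, a rotation vector about the tool's x, y, z each as a share of 180 degrees, from -1 to 1, a list of three. A call has 1 to 5 rows; each row is the pose to reach, as a shift and turn from the pose measured when the call began, along the tool's axes at that moment, turning the shorter way round; what a row does not reach only later rows make up. A row lasts 1/10 s, in which the tool goes at most 50 mm and 8.59 degrees, less where a joint would pass 70% of its speed; a pose out of reach is approached as far as the arm can. A call with a number of a shift or a turn outside -1 to 1 is refused whole. A call with a gripper value outside its range is refused whole. The fingers move at their own pace and stop on an object; "grip_force" is the grip in N (left out, the last holds). Time passes only in rows, so rows that repeat a pose let the fingers close. It gives the time, the measured TCP pose, the force and the opening at its end, in the units of the state.
- manip.read_state(): the state, without advancing time (a new reading comes with each control period).
- manip.snapshot(name): name is "side" or "top" or "wrist"; returns (picture, depth): 400x640x3 uint8, red, green, blue; 400x640 float32, mm along the optical axis (not along the pixel's ray), 0 where there is no reading.
- manip.camera_model(name): a dict with "intrinsics" (3x3 intrinsics, pixels), "dist_coeffs" ([k1, k2, p1, p2, k3] as OpenCV has them; the pictures are not rectified), "position" and "orientation" of the camera in the world. Camera axes: x right, y up, looking along -z (the intrinsics and any distortion apply to the point x, -y, -z); pixel columns grow to the right and rows downward; lengths in mm; the calibration is good to about 2 mm. A picture is of the moment at which its call begins: read the wrist's pose just before it. camera_model takes no time and is no camera call; for the wrist camera it gives the pose at the moment of the call.
- manip.close_job(): hands the job in, once; it reports no verdict.
Trained networks look in the newest picture that a camera, given by its name, has taken for a name from the list of things; names that differ only in an ending like _2 or _b are one class to them, and where a whole thing is asked for, a point or a joint stands for the part that bears it (a point fixed in the world has none). Each returns a list of dicts, best first, with "conf" (0 to 1); they miss things now and then, are a little off and sometimes report something else, mostly with a low value. They report only what shows in the picture. A call takes as long as a camera call.
- manip.look_for(camera, query): "box" ([centre column, centre row, width, height] in pixels, round what is visible of it).
- manip.outline_of(camera, query): "mask" (400x640 bool, what is visible of it) and "box" ([centre column, centre row, width, height] in pixels, round what is visible of it).
The state is a dict: "t": time; "joint_pos": joint angles; "joint_vel": joint speeds; "tau": joint torques, N m; "tool_pos": TCP position; "tcp_rot": TCP orientation; "ft_force": force on the tool from outside, world axes, zero at the start; "wrist_torque": the same for the moment, N m; "width": opening from 0.0 (shut) to 1.0 (fully open).
Only numpy, scipy, OpenCV 4.12 (cv2) and the standard library are available. Lean on these libraries where they do the work, as an engineer would, in place of code of your own. Each camera call takes 0.05 s, during which the arm holds its last target. There are 200 camera calls.

## Working session

There is one attempt and no reset: what is moved stays moved. The work goes in short steps, Python scripts to look and compute and a tool call to move; the robot and the scene stay as the last step left them, time stands still between calls to the robot, and variables do not carry over. Pictures are saved under pics/ and viewed, about 8 in all and at most 12, crops included, and the job is handed in when it is done.

Besides the shell and the picture viewer there is one more tool, called after ">>>" as name(argument=value, ...), one argument or row to a line, values as JSON. drive_tool: Moves the arm, as the interface text tells. Its arguments: {"type":"object","properties":{"deltas":{"type":"array"},"grip_force":{"type":"number"}},"required":["deltas"]}

```bash
ls; mkdir -p pics; cat > h.py <<'E'
import numpy as np, cv2
from scipy.spatial.transform import Rotation as R
from station import manip
def rot(q): return R.from_quat([q[1],q[2],q[3],q[0]])
def pts(cam,uv,z):  # world points at depth z (mm along axis)
    m=manip.camera_model(cam) if isinstance(cam,str) else cam
    uv=np.atleast_2d(np.array(uv,float)); z=np.atleast_1d(z)
    n=cv2.undistortPoints(uv[:,None],np.array(m['intrinsics']),np.array(m['dist_coeffs']))[:,0]
    c=np.c_[n[:,0]*z,-n[:,1]*z,-z]
    return rot(m['orientation']).apply(c)+np.array(m['position'])
def plane(cam,uv,h):  # intersect rays with world z=h
    m=manip.camera_model(cam) if isinstance(cam,str) else cam
    p=pts(m,uv,np.ones(len(np.atleast_2d(uv)))); o=np.array(m['position']); d=p-o
    return o+d*((h-o[2])/d[:,2])[:,None]
def proj(cam,P):
    m=manip.camera_model(cam) if isinstance(cam,str) else cam
    c=rot(m['orientation']).inv().apply(np.atleast_2d(P)-np.array(m['position']))
    c=c*[1,-1,-1]
    return cv2.projectPoints(c,np.zeros(3),np.zeros(3),np.array(m['intrinsics']),np.array(m['dist_coeffs']))[0][:,0]
def save(name,img): cv2.imwrite('pics/'+name,np.ascontiguousarray(img[...,::-1]))
E
python3 - <<'E'
from h import *
print(manip.tcp_to_grasp, manip.read_state())
for c in ['side','top','wrist']:
    im,d=manip.snapshot(c); save(c+'0.png',im); np.save(c+'0.npy',d)
    m=manip.camera_model(c); print(c,m)
for c in ['top']:
    for q in ['rod','rod_grip','short_rod','rack','shaker','tray_top','boss','timer','moulds','jar','wash_bottle']:
        for r in manip.outline_of(c,q)[:2]:
            M=r['mask']; 
            d=np.load(c+'0.npy'); v,u=np.nonzero(M&(d>0)); P=pts(c,np.c_[u,v],d[v,u]) if len(u) else None
            print(q,round(r['conf'],2),np.round(r['box']), np.median(P,0).round(1) if P is not None else None, np.percentile(P[:,2],95).round() if P is not None else None)
E
```

```text
pics
18.8 {'t': 0.0, 'joint_pos': array([-1.07180525,  0.50185917, -0.42677361,  1.5514572 ,  0.22082555,
        1.13829418, -0.21030544]), 'joint_vel': array([-1.82103898e-03,  7.32508224e-04,  9.96284681e-05,  7.30276719e-04,
       -4.51674025e-04,  7.81012682e-04, -6.15162576e-04]), 'tau': array([-7.71072500e-04, -5.66594732e+01, -5.81595451e+00, -2.79099816e+01,
       -6.85712323e-02,  3.11685540e-02,  1.92104530e-04]), 'tool_pos': array([151.74402473, 631.31474594, 225.66671281]), 'tcp_rot': array([-1.34228336e-04,  1.17599648e-01,  9.93060605e-01, -9.69320008e-04]), 'ft_force': array([ 0.077151  , -0.29533645,  0.12140975]), 'wrist_torque': array([-0.02280749, -0.00570527,  0.00661152]), 'width': 1.0019336731470212}
side {'intrinsics': array([[518.29798154,   0.        , 315.72674898],
       [  0.        , 518.29798154, 198.54749121],
       [  0.        ,   0.        ,   1.        ]]), 'dist_coeffs': array([-0.13197735,  0.        ,  0.        ,  0.        ,  0.        ]), 'position': array([ 240.2702766 , 1178.35502483,  885.31016253]), 'orientation': array([-0.10543627, 
[... 1055 characters left out ...]
.   8.   8.] [ 570.8 -189.5  136.7] 151.0
rack 0.64 [398. 189.  72.  45.] [ 553.3 -230.5  105.9] 112.0
rack 0.54 [430. 293.  30.  35.] [ 270.1 -320.1    4.3] 10.0
shaker 0.83 [241. 203.  82.  94.] [459.1 138.   43.6] 73.0
tray_top 0.87 [231. 192.  59.  62.] [551.  217.7 126.8] 144.0
boss 0.89 [231. 191.  59.  62.] [549.6 218.4 126.9] 144.0
timer 0.5 [311. 239.  18.  20.] [431.7   7.5  15.1] 19.0
timer 0.35 [418. 183.  13.   8.] [ 554.5 -276.7  145.5] 153.0
moulds 0.63 [412. 160.  16.  20.] [ 653.4 -298.9   24.5] 28.0
jar 0.83 [244. 146.  22.  18.] [703.9 200.4  60.1] 66.0
jar 0.51 [231. 191.  60.  61.] [548.6 218.2 126.8] 144.0
wash_bottle 0.91 [160. 165.  38.  33.] [635.8 428.3 108.9] 171.0
```

```bash
python3 -c "
import cv2,numpy as np
a=cv2.imread('pics/top0.png');b=cv2.imread('pics/side0.png')
cv2.imwrite('pics/both0.png',cv2.resize(np.vstack([a,b]),None,fx=0.75,fy=0.75))"
```

```text
(no output)
```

View pics/both0.png

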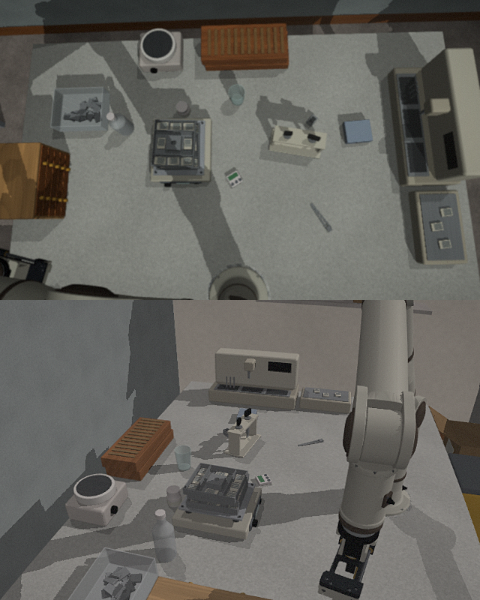

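```bash
cat >> h.py <<'E'
def tool():
    s=manip.read_state(); return np.array(s['tool_pos']), rot(s['tcp_rot']), s
def row(p,Rw=None):
    """dp, delta_rot to reach world pos p (mm), with world rotation matrix-> printed"""
    t,r,s=tool(); dp=r.inv().apply(np.array(p)-t)/500
    dr=(r.inv()*Rw).as_rotvec()/np.pi if Rw is not None else np.zeros(3)
    return dp.round(4),dr.round(4)
def down(yaw): # tool z down, tool y azimuth yaw (rad)
    y=np.array([np.cos(yaw),np.sin(yaw),0]); z=np.array([0,0,-1.]); x=np.cross(y,z)
    return R.from_matrix(np.c_[x,y,z])
E
python3 - <<'E'
from h import *
t,r,s=tool(); m=manip.camera_model('wrist')
print('cam in tool',r.inv().apply(np.array(m['position'])-t),'\n',(r.inv()*rot(m['orientation'])).as_matrix().round(3))
d=np.load('top0.npy'); 
v,u=np.mgrid[0:400,0:640]; P=pts('top',np.c_[u.ravel(),v.ravel()],d.ravel()).reshape(400,640,3)
ok=d>0
def rect(lo,hi,x,y):
    M=ok&(P[...,2]>lo)&(P[...,2]<hi)&(P[...,0]>x[0])&(P[...,0]<x[1])&(P[...,1]>y[0])&(P[...,1]<y[1])
    q=P[M][:,:2].astype(np.float32); print(lo,M.sum(),cv2.minAreaRect(q), q.mean(0))
rect(60,80,(400,720),(50,350)); rect(128,152,(400,720),(80,350)); rect(104,118,(450,650),(-350,-120)); rect(130,160,(450,650),(-350,-235)); rect(130,160,(450,650),(-230,-120))
rect(136,152,(400,720),(80,350))
# targets: view over stack
print(row([480,218,360],down(np.deg2rad(10))))
E
```

```text
cam in tool [ 8.36524311e+01  1.34149556e-01 -1.57696671e+02] 
 [[-0.001  0.951  0.308]
 [ 1.     0.001 -0.   ]
 [-0.001  0.308 -0.951]]
60 1097 ((581.0797119140625, 208.65139770507812), (190.7645721435547, 277.4851989746094), 88.72532653808594) [522.7085  175.67451]
128 1563 ((550.691650390625, 217.0963134765625), (151.68643188476562, 171.651123046875), 87.09906005859375) [551.9775 217.6235]
104 1284 ((567.3968505859375, -236.1153564453125), (187.7537078857422, 61.937599182128906), 79.24515533447266) [ 566.02563 -234.5957 ]
130 102 ((558.1014404296875, -278.576416015625), (42.71206283569336, 12.604092597961426), 70.33627319335938) [ 556.657   -277.65607]
130 65 ((575.6175537109375, -188.5850372314453), (28.501968383789062, 12.890602111816406), 82.2719955444336) [ 573.8418  -188.70842]
136 834 ((550.7134399414062, 217.1112060546875), (151.6564483642578, 171.52394104003906), 87.04026794433594) [550.94446 217.93027]
(array([-0.8316, -0.6518, -0.2666]), array([ 0.    , -0.    ,  0.3694]))
```

```bash
cat >> h.py <<'E'
def plan(wps, start=None):
    t,r,s=tool() if start is None else (*start,None)
    for p,yaw in wps:
        Rw=down(np.deg2rad(yaw)); dp=r.inv().apply(np.array(p,float)-t)/500; dr=(r.inv()*Rw).as_rotvec()/np.pi
        print(p,yaw,'dp',dp.round(4).tolist(),'rot',dr.round(4).tolist(),'mm',round(np.linalg.norm(dp)*500))
        t,r=np.array(p,float),Rw
E
python3 - <<'E'
from h import *
plan([((285,494,280),50),((418,355,310),20),((551,217,330),-3)])
E
```

```text
(285, 494, 280) 50 dp [-0.3234, -0.2062, -0.1065] rot [0.0, -0.0, 0.1472] mm 199
(418, 355, 310) 20 dp [-0.3825, -0.042, -0.06] rot [0.0, 0.0, 0.1667] mm 195
(551, 217, 330) -3 dp [-0.3503, 0.1556, -0.04] rot [0.0, 0.0, 0.1278] mm 193
```

>>> drive_tool(
  deltas=[
    {"grip": 0, "dp": [-0.3234, -0.2062, -0.1065], "delta_rot": [0, 0, 0.1472]},
    {"grip": 0, "dp": [-0.3234, -0.2062, -0.1065], "delta_rot": [0, 0, 0.1472]},
    {"grip": 0, "dp": [-0.3234, -0.2062, -0.1065], "delta_rot": [0, 0, 0.1472]},
    {"grip": 0, "dp": [-0.3234, -0.2062, -0.1065], "delta_rot": [0, 0, 0.1472]},
    {"grip": 0, "dp": [-0.3234, -0.2062, -0.1065], "delta_rot": [0, 0, 0.1472]},
  ],
)

```text
t: 1.2
tool_pos: [292.9, 489.2, 282.2]
tcp_rot: [0.003, 0.348, 0.938, 0.001]
ft_force: [0.6, 0.3, -0.1]
width: 0.999
```

>>> drive_tool(
  deltas=[
    {"grip": 0, "dp": [-0.3825, -0.042, -0.06], "delta_rot": [0, 0, 0.1667]},
    {"grip": 0, "dp": [-0.3825, -0.042, -0.06], "delta_rot": [0, 0, 0.1667]},
    {"grip": 0, "dp": [-0.3825, -0.042, -0.06], "delta_rot": [0, 0, 0.1667]},
    {"grip": 0, "dp": [-0.3825, -0.042, -0.06], "delta_rot": [0, 0, 0.1667]},
    {"grip": 0, "dp": [-0.3825, -0.042, -0.06], "delta_rot": [0, 0, 0.1667]},
  ],
)

```text
t: 1.7
tool_pos: [430.1, 342.6, 314.2]
tcp_rot: [0.005, 0.584, 0.812, 0.002]
ft_force: [0.6, -0.3, -0.5]
width: 0.997
```

>>> drive_tool(
  deltas=[
    {"grip": 0, "dp": [-0.3503, 0.1556, -0.04], "delta_rot": [0, 0, 0.1278]},
    {"grip": 0, "dp": [-0.3503, 0.1556, -0.04], "delta_rot": [0, 0, 0.1278]},
    {"grip": 0, "dp": [-0.3503, 0.1556, -0.04], "delta_rot": [0, 0, 0.1278]},
    {"grip": 0, "dp": [-0.3503, 0.1556, -0.04], "delta_rot": [0, 0, 0.1278]},
    {"grip": 0, "dp": [-0.3503, 0.1556, -0.04], "delta_rot": [0, 0, 0.1278]},
  ],
)

```text
t: 2.2
tool_pos: [564.3, 194.0, 336.5]
tcp_rot: [0.007, 0.737, 0.676, 0.003]
ft_force: [0.1, -0.5, -0.3]
width: 1.003
```

```bash
python3 - <<'E'
from h import *
t,r,s=tool(); print(s['t'],t,r.as_matrix().round(3))
im,d=manip.snapshot('wrist'); save('w1.png',im); np.save('w1.npy',d)
import pickle; m=manip.camera_model('wrist'); pickle.dump(m,open('w1.pkl','wb')); print(m['position'])
for q in ['boss','tray_top','keyhole','shaker']:
    for k in manip.outline_of('wrist',q)[:2]:
        M=k['mask']; v,u=np.nonzero(M&(d>0)); P=pts(m,np.c_[u,v],d[v,u]); print(q,k['conf'],np.round(k['box']),P.mean(0).round(1),np.percentile(P[:,2],[5,50,95]).round(1))
E
```

```text
2.2 [564.32330206 194.02057726 336.45928878] [[ 0.087  0.996  0.014]
 [ 0.996 -0.087 -0.006]
 [-0.004  0.015 -1.   ]]
[567.20796629 281.81213229 493.39455376]
boss 0.97 [305. 154. 141. 128.] [548.  225.9 127.1] [118.8 125.6 141.1]
tray_top 0.84 [308. 156. 142. 122.] [548.1 226.1 126.9] [118.8 125.6 141.1]
tray_top 0.3 [410. 148.  41.  32.] [703.5 216.   52.1] [21.5 60.3 61.9]
shaker 0.91 [301. 148. 169. 153.] [546.5 268.4  47.8] [34.8 41.3 70.3]
```

View pics/w1.png

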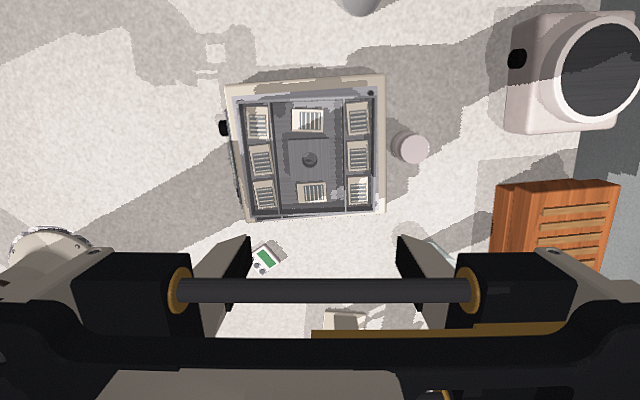

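```bash
python3 - <<'E'
from h import *
plan([((550,180,205),-3)])
E
```

```text
(550, 180, 205) -3 dp [-0.0484, -0.0153, 0.2609] rot [0.003, 0.0002, -0.0067] mm 133
```

>>> drive_tool(
  deltas=[
    {"grip": 0, "dp": [-0.0484, -0.0153, 0.2609], "delta_rot": [0.003, 0, -0.0067]},
    {"grip": 0, "dp": [-0.0484, -0.0153, 0.2609], "delta_rot": [0.003, 0, -0.0067]},
    {"grip": 0, "dp": [-0.0484, -0.0153, 0.2609], "delta_rot": [0.003, 0, -0.0067]},
    {"grip": 0, "dp": [-0.0484, -0.0153, 0.2609], "delta_rot": [0.003, 0, -0.0067]},
    {"grip": 0, "dp": [-0.0484, -0.0153, 0.2609], "delta_rot": [0.003, 0, -0.0067]},
  ],
)

```text
t: 2.95
tool_pos: [549.6, 181.7, 205.6]
tcp_rot: [-0.0, 0.725, 0.689, -0.0]
ft_force: [1.7, 0.7, 1.0]
width: 1.001
```

```bash
python3 - <<'E'
from h import *
t,r,s=tool(); print(s['t'],t,r.as_matrix().round(3))
m=manip.camera_model('wrist')
im,d=manip.snapshot('wrist'); save('w2.png',im); np.save('w2.npy',d)
import pickle;  pickle.dump(m,open('w2.pkl','wb')); print(m['position'])
print(proj(m,[[550,217,142],[550,217,70]]))
v,u=np.mgrid[0:400,0:640]; P=pts(m,np.c_[u.ravel(),v.ravel()],d.ravel()).reshape(400,640,3); ok=d>0
def rect(lo,hi,x,y):
    M=ok&(P[...,2]>lo)&(P[...,2]<hi)&(P[...,0]>x[0])&(P[...,0]<x[1])&(P[...,1]>y[0])&(P[...,1]<y[1])
    q=P[M][:,:2].astype(np.float32); print(lo,M.sum(),cv2.minAreaRect(q), q.min(0),q.max(0), np.median(P[M][:,2]))
rect(135,150,(400,720),(80,350)); rect(60,80,(400,690),(80,350))
rect(135,150,(520,580),(190,245));
E
```

```text
2.95 [549.6480422  181.68758269 205.62768052] [[ 0.05   0.999 -0.   ]
 [ 0.999 -0.05   0.   ]
 [ 0.    -0.    -1.   ]]
[554.05626622 265.4158635  363.31318896]
[[321.36501862 173.86139282]
 [321.8110111  159.22537056]]
135 9241 ((551.1900024414062, 219.01718139648438), (150.68898010253906, 171.1633758544922), 87.05281829833984) [463.2914  140.41866] [639.7792 297.9053] 140.82108362484504
60 848 ((583.9511108398438, 292.1961364746094), (79.20471954345703, 265.02001953125), 66.65505981445312) [446.59583 203.32661] [689.985   309.09354] 69.68765653881209
135 3653 ((551.308349609375, 219.09878540039062), (52.42366027832031, 52.176490783691406), 87.44076538085938) [524.14856 192.1485 ] [578.0725  244.97267] 141.21658249554824
```

View pics/w2.png

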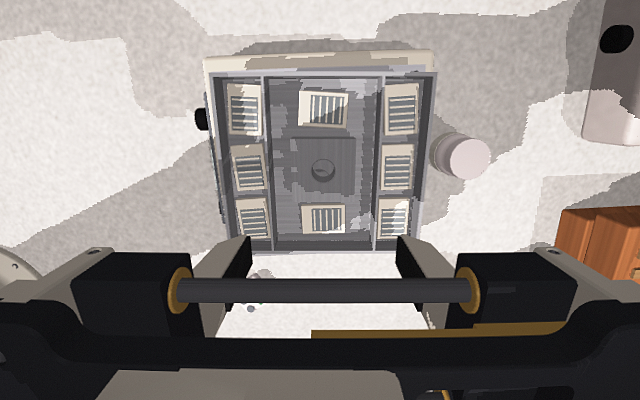

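```bash
python3 - <<'E'
from h import *
import pickle
for n,cen in [('w1',None),('w2',None)]:
    m=pickle.load(open(n+'.pkl','rb')); d=np.load(n+'.npy')
    v,u=np.mgrid[0:400,0:640]; P=pts(m,np.c_[u.ravel(),v.ravel()],d.ravel()).reshape(400,640,3)
    q=P-[551,219,0]; th=np.deg2rad(-2.9); X=q[...,0]*np.cos(th)+q[...,1]*np.sin(th); Y=-q[...,0]*np.sin(th)+q[...,1]*np.cos(th)
    M=(d>0)&(abs(P[...,2]-70)<4)&(abs(X)<140)&(abs(Y)<135)
    print(n,M.sum(),'X',np.percentile(X[M],[.2,1,99,99.8]).round(1),'Y',np.percentile(Y[M],[.2,1,99,99.8]).round(1))
    # edge slopes: extreme +Y and -X and +X edges per bin
    for a,b,nm,s in [(X,Y,'Y+',1),(Y,X,'X+',1),(Y,X,'X-',-1),(X,Y,'Y-',-1)]:
        pts_=[]
        for k in range(-90,91,10):
            S=M&(abs(a-k)<5)
            if S.sum()>5:
                e=np.max(s*b[S])*s
                if abs(e)>100: pts_.append((k,e))
        if len(pts_)>3:
            p=np.array(pts_); f=np.polyfit(p[:,0],p[:,1],1); print(nm,len(p),'slope deg',np.rad2deg(f[0]).round(2),'at0',f[1].round(1), np.median(p[:,1]).round(1))
    # hole: dark blob centre in the boss
    im=cv2.imread('pics/%s.png'%n,0); c=(323,170) if n=='w2' else (310,159); w=16 if n=='w2' else 10
    sub=im[c[1]-w:c[1]+w,c[0]-w:c[0]+w].astype(float); 
    t,bw=cv2.threshold(sub.astype(np.uint8),0,255,cv2.THRESH_BINARY_INV+cv2.THRESH_OTSU); yy,xx=np.nonzero(bw); print('hole px',xx.mean()+c[0]-w,yy.mean()+c[1]-w,len(xx), plane(m,[[xx.mean()+c[0]-w,yy.mean()+c[1]-w]],142))
plan([((560,60,320),-10),((560,-100,320),-20),((556,-210,250),-20)])
E
```

```text
w1 1532 X [-112.9 -112.1  101.4  101.9] Y [-100.   -89.6   94.1   94.8]
X+ 10 slope deg -1.39 at0 100.0 101.0
X- 18 slope deg -1.7 at0 -110.9 -111.2
hole px 309.47159090909093 160.07954545454547 176 [[548.98628132 223.03965905 142.        ]]
w2 842 X [-105.4  -97.7   98.7   99.8] Y [84.1 84.2 90.1 91. ]
hole px 322.15533980582524 173.78155339805826 206 [[550.64381477 217.03284282 142.        ]]
(560, 60, 320) -10 dp [-0.2425, 0.031, -0.2262] rot [0.0007, -0.0004, 0.0395] mm 167
(560, -100, 320) -20 dp [-0.3151, 0.0556, 0.0] rot [0.0, 0.0, 0.0556] mm 160
(556, -210, 250) -20 dp [-0.2095, 0.0677, 0.14] rot [0.0, 0.0, 0.0] mm 130
```

```bash
python3 - <<'E'
from h import *
plan([((560,0,300),-10),((560,-170,300),-20),((545,-290,250),-20)])
E
```

```text
(560, 0, 300) -10 dp [-0.3624, 0.037, -0.1864] rot [0.0007, -0.0004, 0.0395] mm 205
(560, -170, 300) -20 dp [-0.3348, 0.059, 0.0] rot [0.0, 0.0, 0.0556] mm 170
(545, -290, 250) -20 dp [-0.2358, 0.0539, 0.1] rot [0.0, 0.0, 0.0] mm 131
```

>>> drive_tool(
  deltas=[
    {"grip": 0, "dp": [-0.3624, 0.037, -0.1864], "delta_rot": [0, 0, 0.0395]},
    {"grip": 0, "dp": [-0.3624, 0.037, -0.1864], "delta_rot": [0, 0, 0.0395]},
    {"grip": 0, "dp": [-0.3624, 0.037, -0.1864], "delta_rot": [0, 0, 0.0395]},
    {"grip": 0, "dp": [-0.3624, 0.037, -0.1864], "delta_rot": [0, 0, 0.0395]},
    {"grip": 0, "dp": [-0.3624, 0.037, -0.1864], "delta_rot": [0, 0, 0.0395]},
  ],
)

```text
t: 3.5
tool_pos: [563.7, -7.4, 307.3]
tcp_rot: [0.005, 0.769, 0.639, 0.005]
ft_force: [0.8, 0.2, -0.1]
width: 1.002
```

>>> drive_tool(
  deltas=[
    {"grip": 0, "dp": [-0.3348, 0.059, 0], "delta_rot": [0, 0, 0.0556]},
    {"grip": 0, "dp": [-0.3348, 0.059, 0], "delta_rot": [0, 0, 0.0556]},
    {"grip": 0, "dp": [-0.3348, 0.059, 0], "delta_rot": [0, 0, 0.0556]},
    {"grip": 0, "dp": [-0.3348, 0.059, 0], "delta_rot": [0, 0, 0.0556]},
  ],
)

```text
t: 3.9
tool_pos: [563.0, -181.9, 310.9]
tcp_rot: [0.008, 0.823, 0.568, 0.007]
ft_force: [-0.2, -0.6, -0.4]
width: 0.999
```

>>> drive_tool(
  deltas=[
    {"grip": 0, "dp": [-0.2358, 0.0539, 0.1], "delta_rot": [0, 0, 0]},
    {"grip": 0, "dp": [-0.2358, 0.0539, 0.1], "delta_rot": [0, 0, 0]},
    {"grip": 0, "dp": [-0.2358, 0.0539, 0.1], "delta_rot": [0, 0, 0]},
    {"grip": 0, "dp": [-0.2358, 0.0539, 0.1], "delta_rot": [0, 0, 0]},
    {"grip": 0, "dp": [-0.2358, 0.0539, 0.1], "delta_rot": [0, 0, 0]},
  ],
)

```text
t: 4.4
tool_pos: [548.8, -302.0, 262.9]
tcp_rot: [0.008, 0.823, 0.568, 0.008]
ft_force: [1.3, 0.7, 0.2]
width: 0.999
```

```bash
python3 - <<'E'
from h import *
t,r,s=tool(); print(s['t'],t,r.as_matrix().round(3), s['joint_pos'].round(2))
m=manip.camera_model('wrist')
im,d=manip.snapshot('wrist'); save('w3.png',im); np.save('w3.npy',d)
import pickle;  pickle.dump(m,open('w3.pkl','wb')); print(m['position'])
v,u=np.mgrid[0:400,0:640]; P=pts(m,np.c_[u.ravel(),v.ravel()],d.ravel()).reshape(400,640,3); ok=d>0
def rect(lo,hi,x,y):
    M=ok&(P[...,2]>lo)&(P[...,2]<hi)&(P[...,0]>x[0])&(P[...,0]<x[1])&(P[...,1]>y[0])&(P[...,1]<y[1])
    q=P[M][:,:2].astype(np.float32); print(lo,M.sum(),cv2.minAreaRect(q), np.median(P[M],0).round(1), proj(m,np.array([[*cv2.minAreaRect(q)[0],(lo+hi)/2]])))
rect(141,155,(500,620),(-330,-240)); rect(141,155,(500,620),(-230,-150)); rect(104,112,(450,650),(-350,-120))
for q in ['rod_grip','short_rod','rod']:
    for k in manip.look_for('wrist',q)[:2]: print(q,k['conf'],np.round(k['box']))
E
```

```text
4.4 [ 548.7763686  -301.99649822  262.90922467] [[ 0.354  0.935  0.023]
 [ 0.935 -0.354 -0.005]
 [ 0.004  0.023 -1.   ]] [ 0.22  0.39  0.33  1.62 -0.14  1.14  0.22]
[ 574.95103121 -222.79666018  420.84824204]
141 516 ((559.0475463867188, -279.2672119140625), (43.93030548095703, 11.925558090209961), 69.31588745117188) [ 559.8 -278.3  148.2] [[322.14171651 173.52080397]]
141 457 ((576.589111328125, -190.42572021484375), (30.102039337158203, 12.036840438842773), 84.91294860839844) [ 576.6 -190.4  148.4] [[305.27047546  77.09984444]]
104 8467 ((568.3949584960938, -235.388427734375), (189.92945861816406, 60.61235809326172), 79.2546615600586) [ 571.  -223.3  107.7] [[315.08016611 125.93077265]]
rod_grip 0.86 [323. 171.  30.  46.]
short_rod 0.58 [307.  77.  26.  34.]
rod 0.6 [323. 171.  30.  45.]
```

View pics/w3.png

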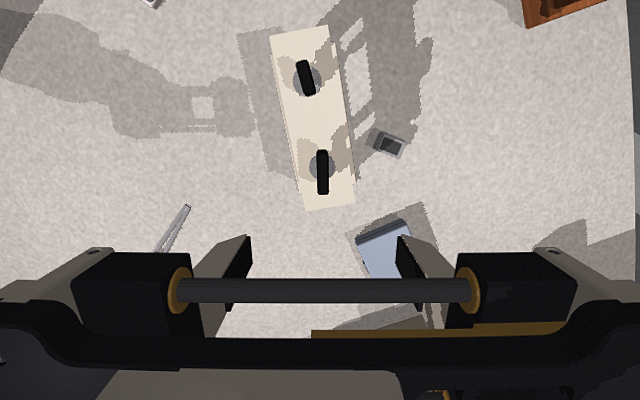

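```bash
python3 - <<'E'
from h import *
plan([((559,-279.3,170),-20.7)])
E
```

```text
(559, -279.3, 170) -20.7 dp [0.0446, -0.0002, 0.1853] rot [0.0072, -0.0013, 0.001] mm 95
```

>>> drive_tool(
  deltas=[
    {"grip": 0, "dp": [0.0446, -0.0002, 0.1853], "delta_rot": [0.0072, -0.0013, 0.001]},
    {"grip": 0, "dp": [0.0446, -0.0002, 0.1853], "delta_rot": [0.0072, -0.0013, 0.001]},
    {"grip": 0, "dp": [0.0446, -0.0002, 0.1853], "delta_rot": [0.0072, -0.0013, 0.001]},
    {"grip": 0, "dp": [0.0446, -0.0002, 0.1853], "delta_rot": [0.0072, -0.0013, 0.001]},
  ],
)

```text
t: 5.0
tool_pos: [559.3, -278.4, 170.5]
tcp_rot: [-0.0, 0.822, 0.569, -0.0]
ft_force: [0.2, -0.8, 0.8]
width: 1.0
```

```bash
python3 - <<'E'
from h import *
t,r,s=tool(); print(s['t'],t,s['ft_force'],s['width'],(r.inv()*down(np.deg2rad(-20.7))).as_rotvec())
m=manip.camera_model('wrist'); im,d=manip.snapshot('wrist')
v,u=np.mgrid[0:400,0:640]; P=pts(m,np.c_[u.ravel(),v.ravel()],d.ravel()).reshape(400,640,3)
M=(d>0)&(P[...,2]>141)&(P[...,2]<155)&(abs(P[...,0]-559)<40)&(abs(P[...,1]+279)<35)
q=P[M][:,:2].astype(np.float32); print(M.sum(),cv2.minAreaRect(q),np.median(P[M],0))
plan([((559,-279.3,118.5),-20.7)])
E
```

```text
5.0 [ 559.32438031 -278.38652005  170.52646787] [ 0.15517931 -0.82223511  0.82219065] 0.9998488797007642 [-0.00093986  0.00011688  0.00207951]
960 ((559.1708984375, -279.5421447753906), (44.15336227416992, 12.042457580566406), 70.38699340820312) [ 559.86452061 -277.32596325  148.2569592 ]
(559, -279.3, 118.5) -20.7 dp [0.0005, -0.0028, 0.1073] rot [0.0008, 0.0002, 0.0002] mm 54
```

>>> drive_tool(
  deltas=[
    {"grip": 0, "dp": [0, -0.003, 0.104], "delta_rot": [0, 0, -0.002]},
    {"grip": 0, "dp": [0, -0.003, 0.104], "delta_rot": [0, 0, -0.002]},
    {"grip": 0, "dp": [0, -0.003, 0.104], "delta_rot": [0, 0, -0.002]},
    {"grip": 1, "dp": [0, -0.003, 0.104], "delta_rot": [0, 0, -0.002]},
    {"grip": 1, "dp": [0, -0.003, 0.104], "delta_rot": [0, 0, -0.002]},
  ],
  grip_force=60,
)

```text
t: 5.55
tool_pos: [560.5, -280.6, 123.0]
tcp_rot: [0.003, 0.821, 0.571, 0.002]
ft_force: [0.6, 0.2, -0.7]
width: 0.876
```

>>> drive_tool(
  deltas=[
    {"grip": 1, "dp": [0, 0, 0], "delta_rot": [0, 0, 0]},
    {"grip": 1, "dp": [0, 0, 0], "delta_rot": [0, 0, 0]},
    {"grip": 1, "dp": [0, 0, 0], "delta_rot": [0, 0, 0]},
  ],
  grip_force=80,
)

```text
t: 5.85
tool_pos: [560.8, -280.8, 123.7]
tcp_rot: [0.004, 0.821, 0.571, 0.002]
ft_force: [-0.4, 0.1, -0.2]
width: 0.615
```

```bash
python3 - <<'E'
from h import *
plan([((559.2,-279.5,118.5),-20.2)])
E
```

```text
(559.2, -279.5, 118.5) -20.2 dp [0.0013, -0.004, 0.0104] rot [0.0026, 0.0003, -0.0007] mm 6
```

>>> drive_tool(
  deltas=[
    {"grip": 1, "dp": [0.0013, -0.004, 0.0104], "delta_rot": [0.0026, 0.0003, -0.0007]},
    {"grip": 1, "dp": [0.0013, -0.004, 0.0104], "delta_rot": [0.0026, 0.0003, -0.0007]},
    {"grip": 1, "dp": [0.0013, -0.004, 0.0104], "delta_rot": [0.0026, 0.0003, -0.0007]},
    {"grip": 1, "dp": [0.0013, -0.004, 0.0104], "delta_rot": [0.0026, 0.0003, -0.0007]},
    {"grip": 1, "dp": [0.0013, -0.004, 0.0104], "delta_rot": [0.0026, 0.0003, -0.0007]},
  ],
  grip_force=60,
)

```text
t: 6.35
tool_pos: [559.2, -279.6, 118.4]
tcp_rot: [-0.0, 0.82, 0.572, -0.0]
ft_force: [1.2, 0.5, -0.4]
width: 0.181
```

```bash
python3 - <<'E'
from h import *
t,r,s=tool(); print(s['t'],t,s['ft_force'],s['width'],s['wrist_torque'])
plan([((559.2,-279.5,118.5),-20.2),((559.2,-279.5,235),-20.2)])
E
```

```text
6.35 [ 559.17217955 -279.57296901  118.43277421] [ 1.15077878  0.48911475 -0.38946743] 0.18081231701046108 [-0.10046827  0.02911582 -0.00354392]
(559.2, -279.5, 118.5) -20.2 dp [0.0002, 0.0, -0.0001] rot [-0.0001, -0.0, -0.0] mm 0
(559.2, -279.5, 235) -20.2 dp [0.0, 0.0, -0.233] rot [0.0, 0.0, 0.0] mm 116
```

>>> drive_tool(
  deltas=[
    {"grip": 1, "dp": [0, 0, 0], "delta_rot": [0, 0, 0]},
    {"grip": 1, "dp": [0, 0, 0], "delta_rot": [0, 0, 0]},
    {"grip": 1, "dp": [0, 0, 0], "delta_rot": [0, 0, 0]},
  ],
  grip_force=80,
)

```text
t: 6.65
tool_pos: [559.2, -279.5, 118.5]
tcp_rot: [-0.0, 0.82, 0.572, -0.0]
ft_force: [0.0, -0.2, 0.7]
width: 0.129
```

>>> drive_tool(
  deltas=[
    {"grip": 1, "dp": [0, 0, -0.04], "delta_rot": [0, 0, 0]},
    {"grip": 1, "dp": [0, 0, -0.1], "delta_rot": [0, 0, 0]},
    {"grip": 1, "dp": [0, 0, -0.18], "delta_rot": [0, 0, 0]},
    {"grip": 1, "dp": [0, 0, -0.25], "delta_rot": [0, 0, 0]},
    {"grip": 1, "dp": [0, 0, -0.25], "delta_rot": [0, 0, 0]},
  ],
)

```text
t: 7.15
tool_pos: [562.1, -281.3, 249.2]
tcp_rot: [0.004, 0.82, 0.572, 0.003]
ft_force: [0.3, -0.2, -1.5]
width: 0.126
```

```bash
python3 - <<'E'
from h import *
t,r,s=tool(); print(s['t'],t,r.as_matrix().round(3),s['ft_force'],s['width'])
plan([((561,-190,275),-17),((556,0,290),-10),((551,150,290),-4)])
m=manip.camera_model('wrist'); im,d=manip.snapshot('wrist'); save('w4.png',im)
E
```

```text
7.15 [ 562.07178821 -281.32154837  249.17811636] [[ 0.346  0.938  0.009]
 [ 0.938 -0.346 -0.004]
 [-0.     0.01  -1.   ]] [ 0.2500115  -0.15590792 -1.48485034] 0.12631500298079246
(561, -190, 275) -17 dp [0.1706, -0.0646, -0.0523] rot [0.003, 0.0002, -0.0179] mm 95
(556, 0, 290) -10 dp [0.3605, -0.1207, -0.03] rot [0.0, 0.0, -0.0389] mm 191
(551, 150, 290) -4 dp [0.2937, -0.0619, 0.0] rot [0.0, 0.0, -0.0333] mm 150
```

View pics/w4.png

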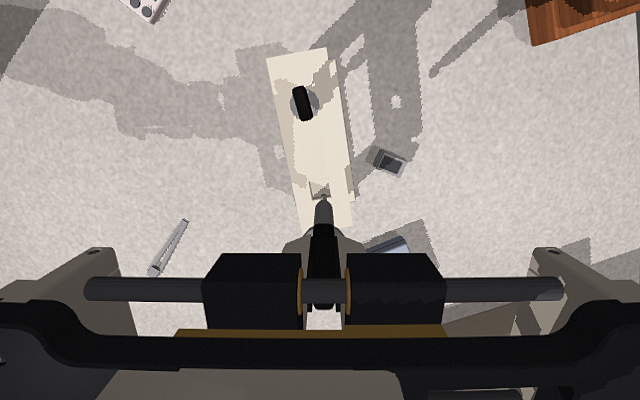

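```bash
python3 - <<'E'
from h import *
t,r,s=tool(); m=manip.camera_model('wrist')
print(proj(m,r.apply(np.array([[0,0,105.5],[0,0,100]]))+t))
plan([((561,-265,290),-19),((558,-80,290),-12),((554,80,290),-6),((551,218,262),-4.3)])
E
```

```text
[[323.25573421 199.70744887]
 [323.25652691 201.42122435]]
(561, -265, 290) -19 dp [0.0292, -0.0096, -0.0877] rot [0.0017, 0.0, -0.0067] mm 46
(558, -80, 290) -12 dp [0.3479, -0.1261, 0.0] rot [0.0, 0.0, -0.0389] mm 185
(554, 80, 290) -6 dp [0.3113, -0.0744, 0.0] rot [0.0, 0.0, -0.0333] mm 160
(551, 218, 262) -4.3 dp [0.2739, -0.0348, 0.056] rot [0.0, 0.0, -0.0094] mm 141
```

>>> drive_tool(
  deltas=[
    {"grip": 1, "dp": [0.029, -0.01, -0.088], "delta_rot": [0.002, 0, -0.0067]},
    {"grip": 1, "dp": [0.029, -0.01, -0.088], "delta_rot": [0.002, 0, -0.0067]},
  ],
)

```text
t: 7.4
tool_pos: [563.3, -263.7, 293.8]
tcp_rot: [0.001, 0.813, 0.582, 0.002]
ft_force: [2.2, -0.0, -1.9]
width: 0.126
```

>>> drive_tool(
  deltas=[
    {"grip": 1, "dp": [0.348, -0.126, 0], "delta_rot": [0, 0, -0.0389]},
    {"grip": 1, "dp": [0.348, -0.126, 0], "delta_rot": [0, 0, -0.0389]},
    {"grip": 1, "dp": [0.348, -0.126, 0], "delta_rot": [0, 0, -0.0389]},
    {"grip": 1, "dp": [0.348, -0.126, 0], "delta_rot": [0, 0, -0.0389]},
  ],
)

```text
t: 7.8
tool_pos: [558.4, -74.3, 291.4]
tcp_rot: [-0.0, 0.775, 0.632, 0.001]
ft_force: [0.7, -0.1, -1.9]
width: 0.123
```

>>> drive_tool(
  deltas=[
    {"grip": 1, "dp": [0.311, -0.074, 0], "delta_rot": [0, 0, -0.0333]},
    {"grip": 1, "dp": [0.311, -0.074, 0], "delta_rot": [0, 0, -0.0333]},
    {"grip": 1, "dp": [0.311, -0.074, 0], "delta_rot": [0, 0, -0.0333]},
    {"grip": 1, "dp": [0.311, -0.074, 0], "delta_rot": [0, 0, -0.0333]},
  ],
)

```text
t: 8.2
tool_pos: [551.3, 93.4, 289.4]
tcp_rot: [-0.003, 0.738, 0.675, 0.0]
ft_force: [0.4, -0.0, -2.3]
width: 0.125
```

```bash
python3 - <<'E'
from h import *
t,r,s=tool(); print(s['t'],t,s['ft_force'],s['width'])
plan([((551,218,262),-4.3)])
E
```

```text
8.2 [551.29268322  93.35165954 289.35602071] [ 0.44908215 -0.02208926 -2.29588559] 0.12506052151515504
(551, 218, 262) -4.3 dp [0.248, -0.0227, 0.0559] rot [-0.0011, -0.0014, -0.0046] mm 128
```

>>> drive_tool(
  deltas=[
    {"grip": 1, "dp": [0.248, -0.0227, 0.0559], "delta_rot": [-0.0011, -0.0014, -0.0046]},
    {"grip": 1, "dp": [0.248, -0.0227, 0.0559], "delta_rot": [-0.0011, -0.0014, -0.0046]},
    {"grip": 1, "dp": [0.248, -0.0227, 0.0559], "delta_rot": [-0.0011, -0.0014, -0.0046]},
    {"grip": 1, "dp": [0.248, -0.0227, 0.0559], "delta_rot": [-0.0011, -0.0014, -0.0046]},
    {"grip": 1, "dp": [0.248, -0.0227, 0.0559], "delta_rot": [-0.0011, -0.0014, -0.0046]},
  ],
)

```text
t: 8.7
tool_pos: [549.6, 218.3, 259.5]
tcp_rot: [-0.001, 0.732, 0.681, -0.002]
ft_force: [0.6, -1.1, -2.2]
width: 0.131
```

```bash
python3 - <<'E'
from h import *
t,r,s=tool(); print(s['t'],t,s['ft_force'],r.as_matrix().round(3))
m=manip.camera_model('wrist'); im,d=manip.snapshot('wrist'); 
print(proj(m,r.apply(np.array([[0,0,105.5]]))+t), proj(m,[[551,219,142],[551,217,142]]))
save('w5.png',cv2.resize(im[100:300,220:420],(600,600),interpolation=cv2.INTER_CUBIC))
v,u=np.mgrid[0:400,0:640]; P=pts(m,np.c_[u.ravel(),v.ravel()],d.ravel()).reshape(400,640,3)
q=P-[551,218,0]; th=np.deg2rad(-3); X=q[...,0]*np.cos(th)+q[...,1]*np.sin(th); Y=-q[...,0]*np.sin(th)+q[...,1]*np.cos(th)
M=(d>0)&(abs(P[...,2]-142)<6)&(abs(X)<95)&(abs(Y)<90); print('tray',cv2.minAreaRect(P[M][:,:2].astype(np.float32)))
M=(d>0)&(abs(P[...,2]-70)<5)&(abs(X)<130)&(abs(Y)<125); print('shaker',cv2.minAreaRect(P[M][:,:2].astype(np.float32)),np.percentile(X[M],[.3,99.7]),np.percentile(Y[M],[.3,99.7]))
E
```

```text
8.7 [549.55218324 218.32567934 259.52472692] [ 0.61733888 -1.102646   -2.16296769] [[ 0.073  0.997 -0.004]
 [ 0.997 -0.073 -0.002]
 [-0.002 -0.004 -1.   ]]
[[323.15326853 199.60035481]] [[324.91542446 195.1178116 ]
 [325.05486594 196.96149754]]
tray ((551.5531005859375, 222.51510620117188), (144.28778076171875, 171.46194458007812), 86.95911407470703)
shaker ((548.4611206054688, 256.8047790527344), (100.10191345214844, 209.72332763671875), 88.84903717041016) [-109.59192562   98.61856776] [ 6.95916632 91.39939168]
```

View pics/w5.png

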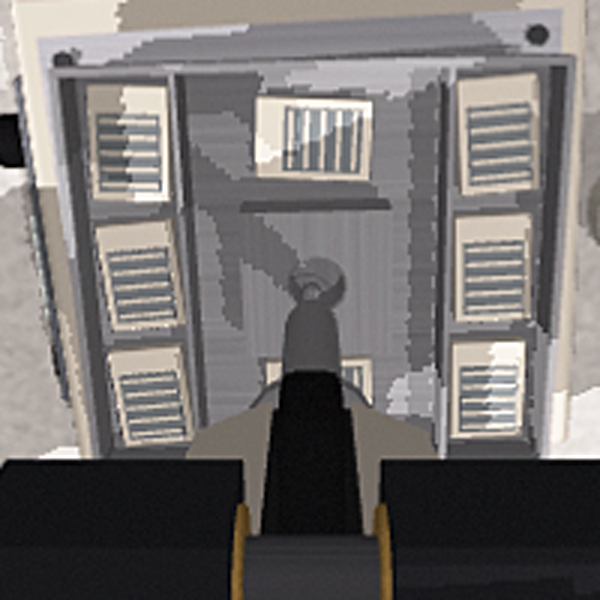

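```bash
python3 - <<'E'
from h import *
plan([((551.4,219.5,250),-4.3),((551.4,219.5,243),-4.3)])
d=np.load('top0.npy'); m=manip.camera_model('top')
v,u=np.mgrid[0:400,0:640]; P=pts(m,np.c_[u.ravel(),v.ravel()],d.ravel()).reshape(400,640,3)
for z,w,(a,b) in [(70,5,(130,125)),(142,8,(95,90))]:
    q=P-[551,219,0]; th=np.deg2rad(-4 if z==70 else -3); X=q[...,0]*np.cos(th)+q[...,1]*np.sin(th); Y=-q[...,0]*np.sin(th)+q[...,1]*np.cos(th)
    M=(d>0)&(abs(P[...,2]-z)<w)&(abs(X)<a)&(abs(Y)<b); print(z,M.sum(),np.percentile(X[M],[.3,1,99,99.7]),np.percentile(Y[M],[.3,1,99,99.7]))
E
```

```text
(551.4, 219.5, 250) -4.3 dp [0.0058, 0.0016, 0.0205] rot [-0.0007, 0.0007, -0.0001] mm 11
(551.4, 219.5, 243) -4.3 dp [0.0, 0.0, 0.014] rot [0.0, 0.0, 0.0] mm 7
70 913 [-111.30855347 -110.52347875  103.14027644  104.71189452] [-108.61613676 -107.04645312   78.86244877   80.10299569]
142 897 [-85.91322739 -85.62563365  84.16038538  84.60813511] [-77.69093206 -77.30338689  73.23296451  73.62698688]
```

>>> drive_tool(
  deltas=[
    {"grip": 1, "dp": [0.0058, 0.0016, 0.0205], "delta_rot": [-0.0007, 0.0007, 0]},
    {"grip": 1, "dp": [0.0058, 0.0016, 0.0205], "delta_rot": [-0.0007, 0.0007, 0]},
    {"grip": 1, "dp": [0.0058, 0.0016, 0.0205], "delta_rot": [-0.0007, 0.0007, 0]},
  ],
)

```text
t: 9.05
tool_pos: [551.2, 218.2, 249.3]
tcp_rot: [-0.0, 0.734, 0.679, -0.001]
ft_force: [-0.5, 0.4, -1.7]
width: 0.127
```

>>> drive_tool(
  deltas=[
    {"grip": 1, "dp": [0, 0, 0.003], "delta_rot": [0, 0, 0]},
    {"grip": 1, "dp": [0, 0, 0.006], "delta_rot": [0, 0, 0]},
    {"grip": 1, "dp": [0, 0, 0.008], "delta_rot": [0, 0, 0]},
    {"grip": 1, "dp": [0, 0, 0.01], "delta_rot": [0, 0, 0]},
    {"grip": 1, "dp": [0, 0, 0.01], "delta_rot": [0, 0, 0]},
  ],
)

```text
t: 9.55
tool_pos: [551.1, 218.2, 244.2]
tcp_rot: [-0.0, 0.734, 0.679, -0.001]
ft_force: [0.1, -0.1, -1.8]
width: 0.128
```

>>> drive_tool(
  deltas=[
    {"grip": 1, "dp": [0, 0.0005, 0.01], "delta_rot": [0, 0, 0]},
    {"grip": 1, "dp": [0, 0.0005, 0.02], "delta_rot": [0, 0, 0]},
    {"grip": 1, "dp": [0, 0.0005, 0.03], "delta_rot": [0, 0, 0]},
    {"grip": 1, "dp": [0, 0.0005, 0.034], "delta_rot": [0, 0, 0]},
    {"grip": 1, "dp": [0, 0.0005, 0.034], "delta_rot": [0, 0, 0]},
  ],
)

```text
t: 10.05
tool_pos: [551.0, 218.1, 226.5]
tcp_rot: [-0.0, 0.734, 0.679, -0.001]
ft_force: [0.0, -0.2, -2.5]
width: 0.127
```

>>> drive_tool(
  deltas=[
    {"grip": 1, "dp": [0, 0, 0.002], "delta_rot": [0, 0, 0]},
    {"grip": 1, "dp": [0, 0, 0.004], "delta_rot": [0, 0, 0]},
    {"grip": 1, "dp": [0, 0, 0.006], "delta_rot": [0, 0, 0]},
    {"grip": 1, "dp": [0, 0, 0.006], "delta_rot": [0, 0, 0]},
  ],
)

```text
t: 10.45
tool_pos: [551.0, 218.1, 223.5]
tcp_rot: [-0.0, 0.734, 0.679, -0.001]
ft_force: [-0.1, 0.4, -2.1]
width: 0.128
```

>>> drive_tool(
  deltas=[
    {"grip": 1, "dp": [0, 0, 0.001], "delta_rot": [0, 0, 0]},
    {"grip": 1, "dp": [0, 0, 0.002], "delta_rot": [0, 0, 0]},
    {"grip": 1, "dp": [0, 0, 0.002], "delta_rot": [0, 0, 0]},
  ],
)

```text
t: 10.75
tool_pos: [551.1, 218.2, 222.9]
tcp_rot: [-0.0, 0.734, 0.679, -0.001]
ft_force: [-0.5, 0.5, 0.6]
width: 0.123
```

```bash
python3 - <<'E'
from h import *
import pickle
th=np.deg2rad(-3); c,s=np.cos(th),np.sin(th)
def ana(n,m,d):
    v,u=np.mgrid[0:400,0:640]; P=pts(m,np.c_[u.ravel(),v.ravel()],d.ravel()).reshape(400,640,3)
    q=P-[551,218.5,0]; X=q[...,0]*c+q[...,1]*s; Y=-q[...,0]*s+q[...,1]*c; Z=P[...,2]; ok=d>0
    print('==',n)
    for a,b,lim,nm in [(Y,X,75,'Y'),(X,Y,85,'X')]:
        for sg in (1,-1):
            for lo,hi in [(76,82),(82,88),(88,93),(93,97),(99,105),(105,111),(111,117),(117,121),(123,129),(129,135),(135,140),(140,146)]:
                M=ok&(Z>lo)&(Z<hi)&(abs(b)<60)&(sg*a>lim-14)&(sg*a<lim+20)
                if M.sum()>15: print(nm,'+' if sg>0 else '-',lo,hi,M.sum(),np.percentile(a[M],[2,25,50,75,98]).round(1))
ana('w2',pickle.load(open('w2.pkl','rb')),np.load('w2.npy'))
ana('top',manip.camera_model('top'),np.load('top0.npy'))
ana('side',manip.camera_model('side'),np.load('side0.npy'))
E
```

```text
== w2
Y + 117 121 1421 [61.5 64.6 67.7 70.1 72.3]
Y + 123 129 501 [61.  62.  64.9 68.1 72.8]
Y + 129 135 185 [62.  72.4 72.6 72.7 73. ]
Y + 135 140 308 [63.5 72.6 72.7 74.3 75.7]
Y + 140 146 760 [63.  72.9 73.8 74.9 75.7]
Y - 111 117 41 [-90.3 -89.4 -88.8 -88.5 -88.3]
Y - 117 121 825 [-72.  -70.  -67.4 -64.9 -61.7]
Y - 123 129 483 [-71.9 -71.5 -71.2 -66.2 -61.3]
Y - 129 135 377 [-72.1 -71.6 -71.4 -71.2 -65.3]
Y - 135 140 409 [-74.7 -71.8 -71.5 -71.2 -64.4]
Y - 140 146 473 [-74.5 -73.5 -72.5 -71.4 -62.8]
X + 117 121 492 [71.8 78.9 80.8 81.7 82.8]
X + 123 129 1276 [71.2 73.3 75.7 81.5 82.9]
X + 129 135 338 [81.5 81.9 82.1 82.6 83.1]
X + 135 140 348 [81.5 81.9 82.2 82.8 85. ]
X + 140 146 499 [81.6 82.6 83.4 84.1 85.1]
X - 117 121 510 [-82.3 -81.4 -80.3 -78.1 -71.6]
X - 123 129 1224 [-82.3 -81.4 -75.6 -73.2 -71.1]
X - 129 135 353 [-82.6 -82.1 -81.9 -81.7 -81.2]
X - 135 140 399 [-85.  -82.5 -82.  -81.8 -81.3]
X - 140 146 471 [-84.9 -84.  -83.2 -82.3 -81.4]
== top
Y + 117 121 64 [61.9 64.6 68.  70.3 72. ]
Y + 123 129 54 [61.4 64.3 67.4 70.8 72. ]
Y + 129 135 29 [66.1 70.2 70.6 71.  71.8]
Y
[... 1807 characters left out ...]
.7 -71.5 -69.7 -63.2]
X + 123 129 107 [71.1 74.8 78.7 83.1 84.6]
X + 129 135 60 [72.  73.7 82.7 83.7 85.4]
X + 135 140 30 [81.3 82.5 83.5 84.3 87.2]
X + 140 146 51 [81.8 83.1 84.1 85.  86.4]
X - 76 82 39 [-90.6 -88.5 -86.1 -79.9 -72.6]
X - 82 88 21 [-89.8 -89.2 -88.2 -85.9 -84.6]
X - 88 93 17 [-90.3 -88.9 -87.1 -86.2 -85. ]
X - 99 105 61 [-91.4 -88.4 -85.3 -79.8 -73.8]
X - 105 111 31 [-91.2 -90.2 -87.3 -85.  -80.4]
X - 111 117 36 [-91.6 -89.8 -88.6 -86.9 -83.3]
X - 117 121 41 [-90.1 -88.9 -86.6 -84.6 -82.8]
X - 123 129 66 [-84.7 -83.9 -74.6 -72.9 -71.3]
X - 129 135 42 [-84.6 -84.  -83.4 -74.7 -71.2]
X - 135 140 25 [-85.  -84.3 -84.  -83.6 -81.9]
X - 140 146 45 [-84.7 -83.9 -83.1 -82.1 -80.5]
```

```bash
python3 - <<'E'
from h import *
import pickle
th=np.deg2rad(-3); c,s=np.cos(th),np.sin(th)
def frame(m,d):
    v,u=np.mgrid[0:400,0:640]; P=pts(m,np.c_[u.ravel(),v.ravel()],d.ravel()).reshape(400,640,3)
    q=P-[551,218.5,0]; return q[...,0]*c+q[...,1]*s,-q[...,0]*s+q[...,1]*c,P[...,2],d>0
def edge(nm,a,b,Z,ok,sg,rng):
  for lab,lo,hi in [('bot',74,92),('mid',98,116),('top',122,140)]:
    M=ok&(Z>lo)&(Z<hi)&(abs(b)<70)&(sg*a>50)&(sg*a<100)
    # outermost per bin of b (per 6 mm): median of those within 5 of the 90th percentile
    e=[]
    for k in range(-70,71,7):
        S=M&(abs(b-k)<3.5)
        if S.sum()>2: e.append((k,np.percentile(sg*a[S],85)))
    e=np.array(e)
    if len(e)>4: f=np.polyfit(e[:,0],e[:,1],1); print(nm,lab,len(e),'med',np.median(e[:,1]).round(2),'std',e[:,1].std().round(2),'slope',np.rad2deg(f[0]).round(1),M.sum())
for n in ['side','top']:
    X,Y,Z,ok=frame(manip.camera_model(n),np.load(n+'0.npy'))
    for a,b,l in [(Y,X,'Y'),(X,Y,'X')]:
        for sg in (1,-1): edge(n+l+'+-'[sg<0],a,b,Z,ok,sg,0)
t,r,st=tool(); print(t,st['ft_force'])
q=t-[551,218.5,0]; print('rod in frame',q[0]*c+q[1]*s,-q[0]*s+q[1]*c)
for tx,ty in [(-6,-13.5),(-5.5,-1)]: print(np.array([551+tx*c-ty*s,218.5+tx*s+ty*c]))
E
```

```text
sideY+ bot 21 med 75.6 std 2.0 slope 2.5 398
sideY+ mid 21 med 64.65 std 2.72 slope 3.5 189
sideY+ top 21 med 76.8 std 0.53 slope 0.3 400
sideY- top 21 med 72.83 std 1.36 slope -0.0 419
sideX+ top 19 med 83.37 std 0.64 slope 0.1 402
sideX- bot 15 med 88.76 std 1.82 slope 1.8 149
sideX- mid 18 med 88.43 std 2.49 slope 1.3 159
sideX- top 21 med 83.55 std 3.59 slope 1.1 423
topY+ top 21 med 70.79 std 0.73 slope 0.1 317
topY- mid 21 med 88.81 std 2.26 slope -2.4 191
topY- top 21 med 72.89 std 3.53 slope -1.0 316
topX+ top 21 med 79.95 std 2.24 slope -0.1 537
topX- bot 10 med 91.66 std 3.25 slope 3.7 53
topX- mid 17 med 89.97 std 1.85 slope 2.9 72
topX- top 21 med 77.62 std 3.05 slope -1.0 551
[551.12175961 218.17774056 222.88639275] [-0.49635076  0.47629117  0.56224404]
rod in frame 0.13845849466771362 -0.31544539056334187
[544.30168738 205.33251702]
[545.4552016  217.78921822]
```

```bash
python3 - <<'E'
from h import *
plan([((545.6,207,224.5),-4),((545.6,207,221),-4)])
E
```

```text
(545.6, 207, 224.5) -4 dp [-0.0231, -0.0093, -0.0032] rot [-0.0006, 0.0004, -0.0023] mm 13
(545.6, 207, 221) -4 dp [0.0, 0.0, 0.007] rot [0.0, 0.0, 0.0] mm 3
```

>>> drive_tool(
  deltas=[
    {"grip": 1, "dp": [0, 0, -0.0032], "delta_rot": [0, 0, 0]},
    {"grip": 1, "dp": [-0.0075, -0.003, -0.0032], "delta_rot": [0, 0, 0]},
    {"grip": 1, "dp": [-0.015, -0.006, -0.0032], "delta_rot": [0, 0, 0]},
    {"grip": 1, "dp": [-0.023, -0.0093, -0.0032], "delta_rot": [0, 0, -0.002]},
    {"grip": 1, "dp": [-0.023, -0.0093, -0.0032], "delta_rot": [0, 0, -0.002]},
  ],
)

```text
t: 11.25
tool_pos: [545.4, 206.3, 224.6]
tcp_rot: [-0.0, 0.732, 0.681, -0.001]
ft_force: [-0.1, 0.3, -1.9]
width: 0.125
```

>>> drive_tool(
  deltas=[
    {"grip": 1, "dp": [0, 0, 0.001], "delta_rot": [0, 0, 0]},
    {"grip": 1, "dp": [0, 0, 0.0025], "delta_rot": [0, 0, 0]},
    {"grip": 1, "dp": [0, 0, 0.004], "delta_rot": [0, 0, 0]},
    {"grip": 1, "dp": [0, 0, 0.005], "delta_rot": [0, 0, 0]},
  ],
)

```text
t: 11.65
tool_pos: [545.2, 206.3, 221.9]
tcp_rot: [-0.0, 0.732, 0.682, -0.001]
ft_force: [-0.6, 1.5, -1.7]
width: 0.127
```

>>> drive_tool(
  deltas=[
    {"grip": 1, "dp": [0, 0, 0.002], "delta_rot": [0, 0, 0]},
    {"grip": 1, "dp": [0, 0, 0.004], "delta_rot": [0, 0, 0]},
    {"grip": 1, "dp": [0, 0, 0.006], "delta_rot": [0, 0, 0]},
    {"grip": 1, "dp": [0, 0, 0.006], "delta_rot": [0, 0, 0]},
  ],
)

```text
t: 12.05
tool_pos: [545.3, 206.3, 218.7]
tcp_rot: [-0.0, 0.732, 0.682, -0.001]
ft_force: [0.7, 1.0, -2.5]
width: 0.13
```

In the middle hole. On to the bottom boss (contact expected at TCP z ≈ 199).

>>> drive_tool(
  deltas=[
    {"grip": 1, "dp": [0, 0, 0.007], "delta_rot": [0, 0, 0]},
    {"grip": 1, "dp": [0, 0, 0.014], "delta_rot": [0, 0, 0]},
    {"grip": 1, "dp": [0, 0, 0.021], "delta_rot": [0, 0, 0]},
    {"grip": 1, "dp": [0, 0, 0.028], "delta_rot": [0, 0, 0]},
    {"grip": 1, "dp": [0, 0, 0.03], "delta_rot": [0, 0, 0]},
  ],
)

```text
t: 12.55
tool_pos: [545.2, 206.4, 203.2]
tcp_rot: [-0.0, 0.732, 0.682, -0.001]
ft_force: [0.7, 1.1, -0.9]
width: 0.128
```

>>> drive_tool(
  deltas=[
    {"grip": 1, "dp": [0, 0, 0.002], "delta_rot": [0, 0, 0]},
    {"grip": 1, "dp": [0, 0, 0.004], "delta_rot": [0, 0, 0]},
    {"grip": 1, "dp": [0, 0, 0.006], "delta_rot": [0, 0, 0]},
    {"grip": 1, "dp": [0, 0, 0.007], "delta_rot": [0, 0, 0]},
    {"grip": 1, "dp": [0, 0, 0.007], "delta_rot": [0, 0, 0]},
  ],
)

```text
t: 13.05
tool_pos: [545.2, 206.4, 199.7]
tcp_rot: [-0.0, 0.732, 0.682, -0.001]
ft_force: [0.4, 0.8, -2.7]
width: 0.125
```

>>> drive_tool(
  deltas=[
    {"grip": 1, "dp": [0, 0, 0.001], "delta_rot": [0, 0, 0]},
    {"grip": 1, "dp": [0, 0, 0.002], "delta_rot": [0, 0, 0]},
    {"grip": 1, "dp": [0, 0, 0.0025], "delta_rot": [0, 0, 0]},
  ],
)

```text
t: 13.35
tool_pos: [545.4, 206.4, 198.8]
tcp_rot: [-0.0, 0.732, 0.682, -0.001]
ft_force: [0.6, 1.4, 1.7]
width: 0.126
```

>>> drive_tool(
  deltas=[
    {"grip": 1, "dp": [0, 0, -0.003], "delta_rot": [0, 0, 0]},
    {"grip": 1, "dp": [0.0075, -0.0004, -0.003], "delta_rot": [0, 0, 0]},
    {"grip": 1, "dp": [0.015, -0.0008, -0.003], "delta_rot": [0, 0, 0]},
    {"grip": 1, "dp": [0.0224, -0.0012, -0.003], "delta_rot": [0, 0, 0]},
    {"grip": 1, "dp": [0.0224, -0.0012, -0.003], "delta_rot": [0, 0, 0]},
  ],
)

```text
t: 13.85
tool_pos: [545.5, 217.3, 200.1]
tcp_rot: [-0.0, 0.732, 0.682, -0.002]
ft_force: [-0.1, -3.6, -0.0]
width: 0.128
```

>>> drive_tool(
  deltas=[
    {"grip": 1, "dp": [0, 0, 0.001], "delta_rot": [0, 0, 0]},
    {"grip": 1, "dp": [0, 0, 0.0025], "delta_rot": [0, 0, 0]},
    {"grip": 1, "dp": [0, 0, 0.004], "delta_rot": [0, 0, 0]},
    {"grip": 1, "dp": [0, 0, 0.0045], "delta_rot": [0, 0, 0]},
  ],
)

```text
t: 14.25
tool_pos: [545.9, 217.0, 198.0]
tcp_rot: [0.0, 0.732, 0.681, -0.002]
ft_force: [1.1, -2.9, 1.7]
width: 0.127
```

>>> drive_tool(
  deltas=[
    {"grip": 1, "dp": [0, 0, 0.001], "delta_rot": [0, 0, 0]},
    {"grip": 1, "dp": [0, 0, 0.002], "delta_rot": [0, 0, 0]},
    {"grip": 1, "dp": [0, 0, 0.003], "delta_rot": [0, 0, 0]},
  ],
)

```text
t: 14.55
tool_pos: [546.2, 217.0, 196.8]
tcp_rot: [0.0, 0.732, 0.681, -0.001]
ft_force: [0.4, -3.8, 4.1]
width: 0.125
```

>>> drive_tool(
  deltas=[
    {"grip": 1, "dp": [0, 0.002, 0], "delta_rot": [0, 0, 0]},
    {"grip": 1, "dp": [0, 0.003, 0.001], "delta_rot": [0, 0, 0]},
    {"grip": 1, "dp": [0, 0.003, 0.003], "delta_rot": [0, 0, 0]},
    {"grip": 1, "dp": [0, 0.003, 0.004], "delta_rot": [0, 0, 0]},
  ],
)

```text
t: 14.95
tool_pos: [547.4, 217.0, 194.8]
tcp_rot: [0.0, 0.732, 0.681, -0.001]
ft_force: [-2.0, -4.5, 3.4]
width: 0.131
```

>>> drive_tool(
  deltas=[
    {"grip": 1, "dp": [0, 0, 0.002], "delta_rot": [0, 0, 0]},
    {"grip": 1, "dp": [0, 0, 0.004], "delta_rot": [0, 0, 0]},
    {"grip": 1, "dp": [0, 0, 0.006], "delta_rot": [0, 0, 0]},
  ],
)

```text
t: 15.25
tool_pos: [547.4, 217.2, 191.8]
tcp_rot: [0.0, 0.732, 0.681, -0.001]
ft_force: [-2.1, -3.9, 5.4]
width: 0.13
```

>>> drive_tool(
  deltas=[
    {"grip": 1, "dp": [-0.001, 0, 0.003], "delta_rot": [0, 0, 0]},
    {"grip": 1, "dp": [-0.001, 0, 0.006], "delta_rot": [0, 0, 0]},
    {"grip": 1, "dp": [-0.001, 0, 0.009], "delta_rot": [0, 0, 0]},
    {"grip": 1, "dp": [-0.001, 0, 0.012], "delta_rot": [0, 0, 0]},
  ],
)

```text
t: 15.65
tool_pos: [547.5, 217.1, 185.9]
tcp_rot: [0.0, 0.732, 0.682, -0.001]
ft_force: [-1.0, -2.0, 4.3]
width: 0.124
```

>>> drive_tool(
  deltas=[
    {"grip": 1, "dp": [0, 0, 0.003], "delta_rot": [0, 0, 0]},
    {"grip": 1, "dp": [0, 0, 0.006], "delta_rot": [0, 0, 0]},
    {"grip": 1, "dp": [0, 0, 0.009], "delta_rot": [0, 0, 0]},
    {"grip": 1, "dp": [0, 0, 0.01], "delta_rot": [0, 0, 0]},
  ],
)

```text
t: 16.05
tool_pos: [547.5, 217.2, 180.6]
tcp_rot: [-0.0, 0.732, 0.682, -0.001]
ft_force: [-1.2, -1.9, 3.7]
width: 0.129
```

>>> drive_tool(
  deltas=[
    {"grip": 1, "dp": [0, 0, 0.002], "delta_rot": [0, 0, 0]},
    {"grip": 1, "dp": [0, 0, 0.004], "delta_rot": [0, 0, 0]},
    {"grip": 1, "dp": [0, 0, 0.006], "delta_rot": [0, 0, 0]},
  ],
)

```text
t: 16.35
tool_pos: [547.5, 217.1, 177.6]
tcp_rot: [0.0, 0.732, 0.682, -0.001]
ft_force: [-1.9, -2.3, 4.8]
width: 0.128
```

>>> drive_tool(
  deltas=[
    {"grip": 1, "dp": [0, 0, 0.002], "delta_rot": [0, 0, 0]},
    {"grip": 1, "dp": [0, 0, 0.003], "delta_rot": [0, 0, 0]},
    {"grip": 1, "dp": [0, 0, 0.004], "delta_rot": [0, 0, 0]},
  ],
)

```text
t: 16.65
tool_pos: [547.4, 217.1, 175.6]
tcp_rot: [0.0, 0.732, 0.682, -0.001]
ft_force: [-2.5, -3.0, 4.8]
width: 0.124
```

```bash
python3 - <<'E'
from h import *
t,r,s=tool(); print(t,s['ft_force'],s['wrist_torque'])
plan([((546.8,211.7,177.5),-4),((546.8,211.7,173),-4)])
E
```

```text
[547.44069935 217.11711426 175.57338684] [-2.46718779 -2.98607569  4.75098909] [-0.84633631  0.55415613  0.00856926]
(546.8, 211.7, 177.5) -4 dp [-0.0109, -0.0005, -0.0038] rot [-0.0004, 0.0004, -0.0004] mm 6
(546.8, 211.7, 173) -4 dp [0.0, 0.0, 0.009] rot [0.0, 0.0, 0.0] mm 4
```

>>> drive_tool(
  deltas=[
    {"grip": 1, "dp": [0, 0, -0.0038], "delta_rot": [0, 0, 0]},
    {"grip": 1, "dp": [-0.005, 0, -0.0038], "delta_rot": [0, 0, 0]},
    {"grip": 1, "dp": [-0.0109, -0.0005, -0.0038], "delta_rot": [0, 0, 0]},
    {"grip": 1, "dp": [-0.0109, -0.0005, -0.0038], "delta_rot": [0, 0, 0]},
  ],
)

```text
t: 17.05
tool_pos: [546.5, 212.4, 177.1]
tcp_rot: [-0.0, 0.732, 0.682, -0.001]
ft_force: [0.8, 3.6, -4.0]
width: 0.129
```

>>> drive_tool(
  deltas=[
    {"grip": 1, "dp": [0, 0, 0.002], "delta_rot": [0, 0, 0]},
    {"grip": 1, "dp": [0, 0, 0.004], "delta_rot": [0, 0, 0]},
    {"grip": 1, "dp": [0, 0, 0.006], "delta_rot": [0, 0, 0]},
  ],
)

```text
t: 17.35
tool_pos: [546.7, 212.6, 174.3]
tcp_rot: [-0.0, 0.732, 0.682, -0.0]
ft_force: [0.3, 0.8, -0.7]
width: 0.124
```

>>> drive_tool(
  deltas=[
    {"grip": 1, "dp": [0, 0, 0.0015], "delta_rot": [0, 0, 0]},
    {"grip": 1, "dp": [0, 0, 0.0025], "delta_rot": [0, 0, 0]},
    {"grip": 1, "dp": [0, 0, 0.003], "delta_rot": [0, 0, 0]},
  ],
)

```text
t: 17.65
tool_pos: [546.8, 212.7, 172.9]
tcp_rot: [-0.0, 0.732, 0.682, -0.0]
ft_force: [-0.2, 1.7, -1.1]
width: 0.13
```

>>> drive_tool(
  deltas=[
    {"grip": 1, "dp": [0, 0, 0.0015], "delta_rot": [0, 0, 0]},
    {"grip": 1, "dp": [0, 0, 0.003], "delta_rot": [0, 0, 0]},
    {"grip": 1, "dp": [0, 0, 0.004], "delta_rot": [0, 0, 0]},
    {"grip": 1, "dp": [0, 0, 0.005], "delta_rot": [0, 0, 0]},
  ],
)

```text
t: 18.05
tool_pos: [546.9, 212.8, 170.3]
tcp_rot: [-0.0, 0.732, 0.682, -0.0]
ft_force: [0.1, 1.6, -1.2]
width: 0.128
```

>>> drive_tool(
  deltas=[
    {"grip": 1, "dp": [0, 0, 0.001], "delta_rot": [0, 0, 0]},
    {"grip": 1, "dp": [0, 0, 0.002], "delta_rot": [0, 0, 0]},
    {"grip": 1, "dp": [0, 0, 0.003], "delta_rot": [0, 0, 0]},
  ],
)

```text
t: 18.35
tool_pos: [546.9, 212.8, 168.8]
tcp_rot: [-0.0, 0.732, 0.682, -0.0]
ft_force: [-0.3, 1.9, -0.2]
width: 0.124
```

>>> drive_tool(
  deltas=[
    {"grip": 1, "dp": [0, 0, 0.001], "delta_rot": [0, 0, 0]},
    {"grip": 1, "dp": [0, 0, 0.002], "delta_rot": [0, 0, 0]},
    {"grip": 1, "dp": [0, 0, 0.003], "delta_rot": [0, 0, 0]},
  ],
)

```text
t: 18.65
tool_pos: [546.9, 212.8, 167.3]
tcp_rot: [-0.0, 0.732, 0.682, -0.0]
ft_force: [0.1, 1.7, -1.2]
width: 0.127
```

>>> drive_tool(
  deltas=[
    {"grip": 1, "dp": [0, 0, 0.003], "delta_rot": [0, 0, 0]},
    {"grip": 1, "dp": [0, 0, 0.006], "delta_rot": [0, 0, 0]},
    {"grip": 1, "dp": [0, 0, 0.009], "delta_rot": [0, 0, 0]},
    {"grip": 1, "dp": [0, 0, 0.012], "delta_rot": [0, 0, 0]},
  ],
)

```text
t: 19.05
tool_pos: [546.9, 212.8, 161.2]
tcp_rot: [-0.0, 0.732, 0.682, -0.0]
ft_force: [-0.5, 2.3, 0.8]
width: 0.131
```

>>> drive_tool(
  deltas=[
    {"grip": 1, "dp": [0, 0, 0.002], "delta_rot": [0, 0, 0]},
    {"grip": 1, "dp": [0, 0, 0.004], "delta_rot": [0, 0, 0]},
    {"grip": 1, "dp": [0, 0, 0.006], "delta_rot": [0, 0, 0]},
    {"grip": 1, "dp": [0, 0, 0.008], "delta_rot": [0, 0, 0]},
  ],
)

```text
t: 19.45
tool_pos: [547.0, 212.8, 157.3]
tcp_rot: [-0.0, 0.732, 0.682, 0.0]
ft_force: [-0.9, 1.9, 2.0]
width: 0.131
```

>>> drive_tool(
  deltas=[
    {"grip": 1, "dp": [0, 0, 0.002], "delta_rot": [0, 0, 0]},
    {"grip": 1, "dp": [0, 0, 0.004], "delta_rot": [0, 0, 0]},
    {"grip": 1, "dp": [0, 0, 0.006], "delta_rot": [0, 0, 0]},
  ],
)

```text
t: 19.75
tool_pos: [547.0, 212.8, 154.3]
tcp_rot: [-0.0, 0.732, 0.682, 0.0]
ft_force: [-0.3, 1.5, 2.8]
width: 0.127
```

>>> drive_tool(
  deltas=[
    {"grip": 1, "dp": [0, 0, 0.001], "delta_rot": [0, 0, 0]},
    {"grip": 1, "dp": [0, 0, 0.0025], "delta_rot": [0, 0, 0]},
    {"grip": 1, "dp": [0, 0, 0.004], "delta_rot": [0, 0, 0]},
  ],
)

```text
t: 20.05
tool_pos: [547.0, 212.9, 152.2]
tcp_rot: [-0.0, 0.732, 0.682, 0.0]
ft_force: [-1.0, 1.3, 1.8]
width: 0.126
```

>>> drive_tool(
  deltas=[
    {"grip": 1, "dp": [0, 0, 0.001], "delta_rot": [0, 0, 0]},
    {"grip": 1, "dp": [0, 0, 0.002], "delta_rot": [0, 0, 0]},
    {"grip": 1, "dp": [0, 0, 0.002], "delta_rot": [0, 0, 0]},
  ],
)

```text
t: 20.35
tool_pos: [547.0, 212.9, 152.0]
tcp_rot: [-0.0, 0.732, 0.682, 0.0]
ft_force: [-4.0, 0.4, 8.0]
width: 0.129
```

```bash
python3 - <<'E'
from h import *
t,r,s=tool(); print(t,s['joint_pos'].round(2),s['wrist_torque'],s['ft_force'],(r.inv()*down(np.deg2rad(-4))).as_rotvec())
E
```

```text
[547.03337709 212.87689189 151.97518997] [-0.44  0.44  0.03  1.79 -0.02  0.91 -0.47] [1.38866162e-01 7.02765618e-01 4.25551567e-04] [-4.03752726  0.4126484   7.9779128 ] [-0.0002847  -0.00064798 -0.00069242]
```

>>> drive_tool(
  deltas=[
    {"grip": 1, "dp": [0, 0, 0], "delta_rot": [0, 0, 0.03]},
    {"grip": 1, "dp": [0, 0, 0], "delta_rot": [0, 0, 0.06]},
    {"grip": 1, "dp": [0, 0, 0], "delta_rot": [0, 0, 0.09]},
    {"grip": 1, "dp": [0, 0, 0], "delta_rot": [0, 0, 0.11]},
  ],
)

```text
t: 20.75
tool_pos: [547.2, 212.9, 152.0]
tcp_rot: [-0.0, 0.839, 0.544, 0.0]
ft_force: [-0.7, 1.7, 1.9]
width: 0.124
```

```bash
python3 - <<'E'
from h import *
t,r,s=tool(); print(t,s['joint_pos'].round(2),s['wrist_torque'],s['ft_force'],r.as_matrix()[:,1], np.rad2deg(np.arctan2(r.as_matrix()[1,1],r.as_matrix()[0,1])))
E
```

```text
[547.17351329 212.90544135 151.99269398] [-0.5   0.44  0.11  1.8  -0.06  0.91 -0.79] [0.29491907 0.12488476 0.06308508] [-0.69270072  1.71265184  1.92810172] [ 9.13372530e-01 -4.07124793e-01 -1.53659714e-04] -24.024346622412114
```

>>> drive_tool(
  deltas=[
    {"grip": 1, "dp": [0, 0, 0], "delta_rot": [0, 0, 0.03]},
    {"grip": 1, "dp": [0, 0, 0], "delta_rot": [0, 0, 0.06]},
    {"grip": 1, "dp": [0, 0, 0], "delta_rot": [0, 0, 0.09]},
    {"grip": 1, "dp": [0, 0, 0], "delta_rot": [0, 0, 0.12]},
    {"grip": 1, "dp": [0, 0, 0], "delta_rot": [0, 0, 0.14]},
  ],
)

```text
t: 21.25
tool_pos: [547.4, 212.8, 152.0]
tcp_rot: [-0.0, 0.938, 0.347, 0.0]
ft_force: [-0.6, 1.0, 2.0]
width: 0.125
```

>>> drive_tool(
  deltas=[
    {"grip": 1, "dp": [0, 0, 0], "delta_rot": [0, 0, 0.03]},
    {"grip": 1, "dp": [0, 0, 0], "delta_rot": [0, 0, 0.06]},
    {"grip": 1, "dp": [0, 0, 0], "delta_rot": [0, 0, 0.09]},
    {"grip": 1, "dp": [0, 0, 0], "delta_rot": [0, 0, 0.1]},
  ],
)

```text
t: 21.65
tool_pos: [547.5, 212.6, 152.0]
tcp_rot: [0.0, 0.981, 0.195, 0.0]
ft_force: [-0.8, 1.2, 1.6]
width: 0.124
```

```bash
python3 - <<'E'
from h import *
t,r,s=tool(); print(t,s['joint_pos'].round(2),s['wrist_torque'],s['ft_force'], np.rad2deg(np.arctan2(r.as_matrix()[1,1],r.as_matrix()[0,1])))
E
```

```text
[547.46963536 212.6203086  152.00427332] [-0.63  0.45  0.27  1.8  -0.15  0.91 -1.47] [0.20821282 0.23266409 0.05313471] [-0.76351882  1.16031395  1.55346758] -67.52604890331078
```

>>> drive_tool(
  deltas=[
    {"grip": 1, "dp": [0, 0, 0], "delta_rot": [0, 0, 0.012]},
    {"grip": 1, "dp": [0, 0, 0], "delta_rot": [0, 0, 0.025]},
    {"grip": 1, "dp": [0, 0, 0], "delta_rot": [0, 0, 0.035]},
  ],
)

```text
t: 21.95
tool_pos: [547.5, 212.5, 152.0]
tcp_rot: [0.0, 0.99, 0.141, 0.0]
ft_force: [-1.1, 1.1, 2.2]
width: 0.129
```

```bash
python3 - <<'E'
from h import *
t,r,s=tool(); print(t,s['wrist_torque'],s['ft_force'], np.rad2deg(np.arctan2(r.as_matrix()[1,1],r.as_matrix()[0,1])))
E
```

```text
[547.54325577 212.46886364 151.99502439] [0.09034689 0.2618324  0.11642919] [-1.07761788  1.14625601  2.18344618] -73.83593034301528
```

>>> drive_tool(
  deltas=[
    {"grip": 1, "dp": [0, 0, 0], "delta_rot": [0, 0, 0.006]},
    {"grip": 1, "dp": [0, 0, 0], "delta_rot": [0, 0, 0.013]},
    {"grip": 1, "dp": [0, 0, 0], "delta_rot": [0, 0, 0.016]},
  ],
)

```text
t: 22.25
tool_pos: [547.5, 212.2, 152.0]
tcp_rot: [0.0, 0.993, 0.115, 0.0]
ft_force: [-1.3, 0.1, 2.7]
width: 0.128
```

```bash
python3 - <<'E'
from h import *
t,r,s=tool(); print(t,s['wrist_torque'],s['ft_force'], np.rad2deg(np.arctan2(r.as_matrix()[1,1],r.as_matrix()[0,1])))
E
```

```text
[547.5097636  212.22600374 152.00281513] [-0.05249479  0.33622184  0.18431294] [-1.25209706  0.13644221  2.67124691] -76.75679812918425
```

>>> drive_tool(
  deltas=[
    {"grip": 1, "dp": [0, 0, 0], "delta_rot": [0, 0, 0.006]},
    {"grip": 1, "dp": [0, 0, 0], "delta_rot": [0, 0, 0.009]},
  ],
)

```text
t: 22.45
tool_pos: [547.5, 212.1, 152.0]
tcp_rot: [0.0, 0.995, 0.101, 0.0]
ft_force: [-1.0, 0.8, 2.8]
width: 0.125
```

```bash
python3 - <<'E'
from h import *
t,r,s=tool(); print(t,s['wrist_torque'],s['ft_force'], np.rad2deg(np.arctan2(r.as_matrix()[1,1],r.as_matrix()[0,1])))
E
```

```text
[547.49517128 212.09091056 151.994964  ] [-0.01496503  0.31398531  0.18297529] [-0.98801368  0.79638244  2.82072531] -78.43493564328568
```

>>> drive_tool(
  deltas=[
    {"grip": 0.5, "dp": [0, 0, 0], "delta_rot": [0, 0, 0]},
    {"grip": 0.5, "dp": [0, 0, 0], "delta_rot": [0, 0, 0]},
    {"grip": 0.5, "dp": [0, 0, 0], "delta_rot": [0, 0, 0]},
    {"grip": 0.5, "dp": [0, 0, 0], "delta_rot": [0, 0, 0]},
    {"grip": 0.5, "dp": [0, 0, 0], "delta_rot": [0, 0, 0]},
  ],
)

```text
t: 22.95
tool_pos: [547.5, 212.0, 151.9]
tcp_rot: [0.001, 0.995, 0.101, 0.0]
ft_force: [-0.4, 0.6, -0.2]
width: 0.481
```

>>> drive_tool(
  deltas=[
    {"grip": 0.5, "dp": [0, 0, -0.02], "delta_rot": [0, 0, 0]},
    {"grip": 0.5, "dp": [0, 0, -0.06], "delta_rot": [0, 0, 0]},
    {"grip": 0.5, "dp": [0, 0, -0.12], "delta_rot": [0, 0, 0]},
    {"grip": 0.5, "dp": [0, 0, -0.2], "delta_rot": [0, 0, 0]},
    {"grip": 0.5, "dp": [0, 0, -0.25], "delta_rot": [0, 0, 0]},
  ],
)

```text
t: 23.45
tool_pos: [548.5, 212.2, 280.6]
tcp_rot: [-0.0, 0.995, 0.101, 0.002]
ft_force: [0.6, -0.7, 1.3]
width: 0.498
```

```bash
python3 - <<'E'
from h import *
t,r,s=tool(); print(s['t'],t,s['ft_force'],s['width'])
m=manip.camera_model('wrist'); im,d=manip.snapshot('wrist'); save('w6.png',im)
v,u=np.mgrid[0:400,0:640]; P=pts(m,np.c_[u.ravel(),v.ravel()],d.ravel()).reshape(400,640,3)
M=(d>0)&(P[...,2]>174)&(P[...,2]<190)&(abs(P[...,0]-547)<40)&(abs(P[...,1]-212)<40)
print('wing',M.sum(),cv2.minAreaRect(P[M][:,:2].astype(np.float32)),np.median(P[M],0))
M=(d>0)&(abs(P[...,2]-142)<5)&(abs(P[...,0]-547)<100)&(abs(P[...,1]-212)<95)
print('tray',M.sum(),cv2.minAreaRect(P[M][:,:2].astype(np.float32)),np.median(P[M][:,2]))
M&=(abs(P[...,0]-547)<30)&(abs(P[...,1]-212)<30); print('collar/boss z',np.percentile(P[M][:,2],[5,50,95]))
E
```

```text
23.45 [548.52294553 212.21092044 280.63359498] [ 0.57203429 -0.69219155  1.3398214 ] 0.49792264192879715
wing 528 ((547.7392578125, 212.66241455078125), (43.37356185913086, 11.674126625061035), 11.781919479370117) [549.68902526 212.7090558  181.74246369]
tray 3876 ((545.7779541015625, 211.41700744628906), (150.97116088867188, 170.9224090576172), 86.75240325927734) 140.88380082855898
collar/boss z [139.94275256 141.27470798 146.18653973]
```

View pics/w6.png

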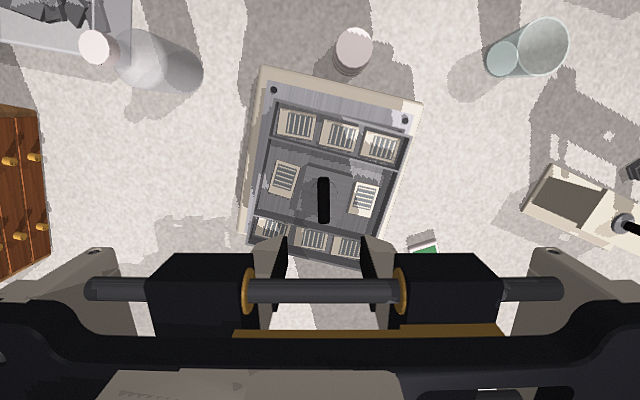

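```bash
python3 -c "
from station import manip
print(manip.close_job())"
```

```text
the job is handed in; nothing more can be done
None
```

The long rod is threaded through all three trays into the keyhole, seated, locked and released, and the job is handed in (23.5 s on the clock). No verdict came back.

- **Lower trays:** I estimated their offsets from the edges of the stack in the camera depth data. I felt for each boss by touch on the way down.
- **Forces:** the net push I saw was about 10 N at most, on the final seating press. Forces were only read at the end of each move call.
- **Lock:** I turned the wing clockwise about 74°. Wrist torque rose to about 0.18 N m as it neared the stop; I took that as the stop rather than seeing a hard jump.

My last camera check, after letting go, agreed with the job being done:

- The wing lies about 74° from the slot direction I used (roughly the shaker's y).
- The collar and wing tops are within about 1.5 mm of their home heights.
- The top tray is centred about 2 mm from the rod.
- The jar and bottle are standing, and the gripper is clear above the stack.

**Not checked or uncertain:**

- I did not re-check the short rod after lifting the long one out. In the picture taken then, it was still upright in its rack hole.
- I did not re-measure the bystanders' positions.
- I asked for 80 N of grip, and the interface accepted it without saying whether it limited the force to 60 N.

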